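Set the length stop and spacer, hold the blank for the cut

TASK

Set up the sawing board for the short cut: run the red length stop along its track until it is fully home against the steel end plate, which opens the gap to the pine blank wide enough for the thick blue spacer bar, and then slide that bar flat along the bed into the gap, lengthways, until its end meets the fence. Then bring the blank along the fence until the spacer is nipped between it and the stop, with the blank's back flush along the fence, and finish while still holding the blank there, pressing it firmly against both spacer and fence as for sawing: do not let go. Leave the thin yellow bar and everything else on the bench where it is.

Things in the scene. Friction and masses are not known exactly. Their poses are not given: they have to be found in the camera images.
- jig: sawing board screwed to the bench: flat dark brown plywood bed 200 mm (its x) by 440 mm (its y), 18 mm thick, waxed and slippery; origin at the centre of its underside on the bench; +x points away from the robot to the fence, +y to the robot's left, bed top at z = 18 mm. The length stop is at the right (-y) end of the fence, the saw kerf left of its middle
- fence: the fixed low wooden fence along the far side of the bed, 40 mm deep in x, 20 mm high above the bed (top at z = 38 mm in the jig frame), 440 mm long; carries an aluminium T-track and yellow rule tape on top, nothing above 2 mm but the stop and a steel end plate at the right end (4 mm thick, 14 mm above the fence top). Origin at the foot of the fence's working face, at mid length
- fence_line (a point): foot of the fence's working (robot-side) face, at mid length: x = 60 mm, y = 0, z = 18 mm (bed top) in the jig frame; axes as the jig
- stop (a joint): position of the length stop along the track, m: 0 = nearest the middle, grows as it moves in the jig's -y direction (to the robot's right), 0.050 = fully home against the end plate. Stiff slide, takes about 3 N to move, stays where it is left
- stop_knob (a point): centre of the top of the round black knob on the length stop, by which it is moved: 30 mm diameter, 27 mm high, on a vertical axis, its top 88.5 mm and its underside 61.5 mm above the bench. The aluminium saddle under it, 45 mm wide along y, rides on the fence; its top is 57 mm above the bench
- stop_face (a point): centre of the left (+y) face of the stop's red block, against which the spacer bears. The block hangs in front of the fence: 45 mm along y, reaching 50 mm from the fence face towards the robot, from 1.5 to 45.5 mm above the bed; this point is 25 mm in front of the fence face. With the stop home it is at y = -175 mm in the jig frame
- blank: loose pine blank lying on the bed in front of the fence, 45 mm (its x) by 220 mm (its y) by 45 mm high, 0.22 kg; origin at the centre of its underside; starts 12 to 22 mm off the fence, a little skewed, its right end closer to the stop than the spacer is thick. It stands 25 mm higher than the fence, so fingers can pinch it across its x width above the fence top
- blank_back_l (a point): point on the blank's back (fence side) face, half height, 100 mm left of its middle
- blank_back_r (a point): point on the blank's back (fence side) face, half height, 100 mm right of its middle
- spacer: loose blue spacer bar, 140 mm long (its x) by 30 mm thick (its y) by 35 mm high, 0.11 kg, lying on the bench left or right of the jig; origin at the centre of its underside; the two ends are alike. In its place it points at the fence with its far end on it, so it reaches 140 mm towards the robot, well past the blank's front
- thin_bar: loose yellow bar, 140 x 18 x 35 mm, on the other side of the jig: not wanted, leave alone
- saw: pull saw lying behind the fence, 500 mm long, up to 28 mm high; leave alone
- square: try square lying flat, 120 mm wooden stock and 190 mm steel blade; leave alone
- pencil: flat red carpenter's pencil, 160 mm, lying in front of the jig; leave alone
- glue: yellow glue bottle, 170 mm high, 64 mm diameter, standing on the left; leave alone
- cleaner: red bottle, 190 mm high, 68 mm diameter, standing on the left; leave alone
- clamp: steel F-clamp lying flat near the robot on the right, 300 mm long, 24 mm high; leave alone
Mind the look-alikes: they are no part of the job. What is shaped like the blank but green is not meant.

How it is judged:
By the outcome, as a careful person would: the job done as asked, in the order asked, and still so for the second after the job is handed in, while the arm keeps its last pose, push and grip.
It also fails if it takes over 72 s, if anything falls off the work surface, if the arm or the gripper's body presses on something with over 40 N, if the wrist force passes 120 N, or if a joint passes its speed limit or range.

ROBOT

A 7-joint arm with a two-finger parallel gripper is mounted at the origin on the work surface. World frame = base frame: x ahead of the robot, y to its left, z up, the work surface at z = 0. Lengths are in mm, angles in rad, forces in N, time in s.
With the tool pointing down it reaches from about 375 to 925 mm from the base axis. Payload 3.1 kg.
Tool frame: the origin (TCP) lies between the finger pads; the fingertips stand 17 mm ahead of it and the grasp point (between the pads) lies 2 mm behind it; z points along the fingers, y is the line along which they close (so a half turn about z gives the same grasp; the last joint's range is limited). The gripper opens to 85 mm and grips with 20 to 120 N. Pads are 22 mm wide; open, the fingers measure 114 mm over their backs; the gripper's body (76 mm by 85 mm) begins 54 mm behind the grasp point. The pads swing forward as they close: fully open they stand 13 mm farther back than shut.
Start: joints at [1.017, 0.383, 0.044, 1.598, -0.018, 1.161, -0.05], TCP at [286.136, -583.635, 248.269] pointing down, gripper open.
Joint ranges: [-2.61, 2.61], [-0.41, 2.15], [-1.48, 1.57], [0, 2.5], [-1.57, 4.71], [0.05, 1.97], [-2.85, 2.85]. Speed limits (rad/s): [2.79, 2.79, 3.14, 3.14, 3.14, 3.14, 3.14].

INTERFACE

Orientations are given as a 3x3 rotation matrix whose columns are the frame's x, y, z axes.
In Python, from bench import monitor, capture, camera_params, ticket gives the robot as it stands.
- The arm moves only by the tool carry_out, never from a script. Its argument "motion" is one flat list of numbers, 7 for each row, row after row: the shift along the tool's x, y, z in m, then the turn, a rotation vector about the tool's x, y, z in degrees, then the finger opening in m, from 0 to 0.0854. In form: [x, y, z, wx, wy, wz, fingers, x, y, z, wx, wy, wz, fingers, ...]. A call has 1 to 8 rows; each row is the pose to reach, as a shift and turn from the pose commanded when the call began, along the tool's axes at that moment; what a row does not reach only later rows make up. A row lasts 1/10 s, in which the tool goes at most 50 mm and 8.59 degrees, less where a joint would pass 70% of its speed; a pose out of reach is approached as far as the arm can. A call with a gripper value outside its range is refused whole. The fingers move at their own pace and stop on an object; "newtons" is the grip in N (left out, the last holds). Time passes only in rows, so rows that repeat a pose let the fingers close. It gives the time, the measured TCP pose, the force, the opening and the grip force at its end, in the units of the state.
- monitor.state(): the state, without advancing time (a new reading comes with each control period).
- capture(name): name is "scene" or "top" or "wrist"; returns the picture (480x640x3 uint8, red, green, blue); there is no depth.
- camera_params(name): a dict with "fovy" (degrees; the focal length in pixels is half the picture's height over the tangent of half this angle, whatever the lens; pixels are square), "cx", "cy" (the principal point, pixels), "k1" (the pictures are not rectified: a ray, as slopes to the right and down, at radius r is drawn at 1 + k1 r^2 times it, then the intrinsics apply), "xyz" and "attitude" of the camera in the world; the wrist camera has in their place "hand_eye" (4x4, takes a point from camera to tool coordinates, whose origin is the TCP and whose axes are the flange's). Camera axes: x right, y down, z forward; pixel columns grow to the right and rows downward; lengths in mm; the calibration is good to about 2 mm. A picture is of the moment at which its call begins: read the wrist's pose just before it. camera_params takes no time and is no camera call.
- ticket.close_job(): hands the job in; it is judged then, once.
The state is a dict: "clock": time; "qpos": joint angles; "qd": joint speeds; "tau": joint torques, N m; "position": TCP position; "eef_rot": TCP orientation; "force": force on the tool from outside, world axes, zero at the start; "moment": the same for the moment, N m; "gripper_width": opening from 0.0 (shut) to 1.0 (fully open); "grip_force": force on a finger pad.
Only numpy, scipy, OpenCV 4.12 (cv2) and the standard library are available. Lean on these libraries where they do the work, as an engineer would, in place of code of your own. Each camera call takes 0.05 s, during which the arm holds its last target. There are 200 camera calls.

## Working session

There is one attempt and no reset: what is moved stays moved. The work goes in short steps, Python scripts to look and compute and a tool call to move; the robot and the scene stay as the last step left them, time stands still between calls to the robot, and variables do not carry over. Pictures are saved under pics/ and viewed, at most 10 in all, crops included, and the job is handed in when it is done.

Besides the shell and the picture viewer there is one more tool, called after ">>>" in YAML: its name, and indented under it one key for each argument. carry_out: Moves the arm, as the interface text tells. Its arguments: {"type":"object","properties":{"motion":{"type":"array"},"newtons":{"type":"number"}},"required":["motion"]}

```bash
ls; mkdir -p pics; python3 - <<'E'
from bench import monitor,capture,camera_params
import cv2,json
s=monitor.state();print(s)
for n in("scene","top","wrist"):
    print(n,camera_params(n))
for n in("scene","top"):
    cv2.imwrite(f"pics/{n}0.png",capture(n)[:,:,::-1])
E
```

```text
pics
{'clock': 0.0, 'qpos': array([ 1.01718993,  0.38387885,  0.04385181,  1.5996161 , -0.01788105,
        1.16122473, -0.04986942]), 'qd': array([ 0.00082117, -0.00104474, -0.00118609,  0.00101708, -0.00153644,
        0.00069624,  0.00077061]), 'tau': array([-1.09914458e-04, -4.33466828e+01,  1.02462865e+00, -2.49518341e+01,
        1.05947195e-02,  1.13257804e-02,  4.19555386e-05]), 'position': array([ 285.69300606, -582.81546391,  246.83957915]), 'eef_rot': array([[ 8.97861923e-01,  4.40275059e-01, -1.35649587e-03],
       [ 4.40277115e-01, -8.97858800e-01,  2.37422749e-03],
       [-1.72628608e-04, -2.72896254e-03, -9.99996261e-01]]), 'force': array([-0.32302341, -0.31973283, -0.25935022]), 'moment': array([-0.06586152,  0.04323841,  0.037458  ]), 'grip_force': 0.0, 'gripper_width': 1.0041657692711958}
scene {'fovy': 50.0680334834847, 'cx': 320.31022086874617, 'cy': 234.54532758882544, 'k1': 0.04513588110464998, 'xyz': array([1365.20743562,  -56.25704381, 1063.40511131]), 'attitude': array([[ 0.04011903,  0.74810881, -0.66236219],
       [ 0.99918253, -0.02673791,  0.03032083],
       [ 0.0049731 , -0.66303717, -0.74856996]])}
top {'fovy': 47.47435788292327, 'cx': 308.9999325033997, 'cy': 236.56507947531617, 'k1': -0.052377234452497104, 'xyz': array([ 264.03422853,   -7.15546628, 1230.71058052]), 'attitude': array([[ 0.01610678, -0.98219316,  0.18718219],
       [-0.99986829, -0.01544908,  0.00497201],
       [-0.00199168, -0.18723762, -0.98231263]])}
wrist {'fovy': 71.53051543631224, 'cx': 316.08623138788374, 'cy': 239.13912663264662, 'k1': -0.01990364501588121, 'hand_eye': array([[-4.53307300e-05, -9.58558854e-01, -2.84894579e-01,
         7.10014922e+01],
       [ 9.99999997e-01, -5.95665415e-05,  4.13040711e-05,
        -4.89900714e-01],
       [-5.65625678e-05, -2.84894576e-01,  9.58558854e-01,
        -1.25892380e+02],
       [ 0.00000000e+00,  0.00000000e+00,  0.00000000e+00,
         1.00000000e+00]])}
```

View pics/top0.png

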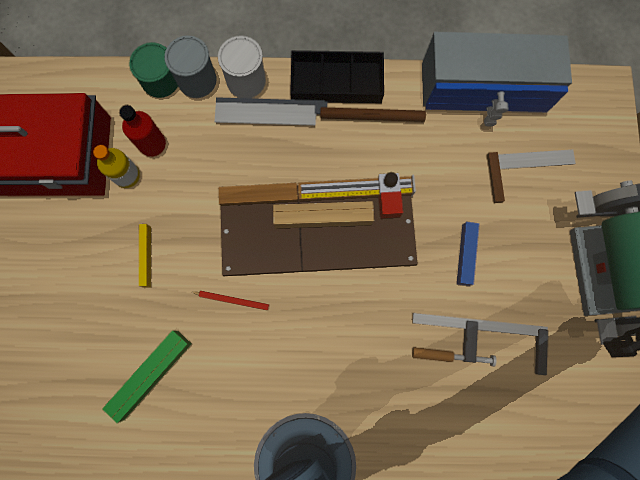

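View pics/scene0.png

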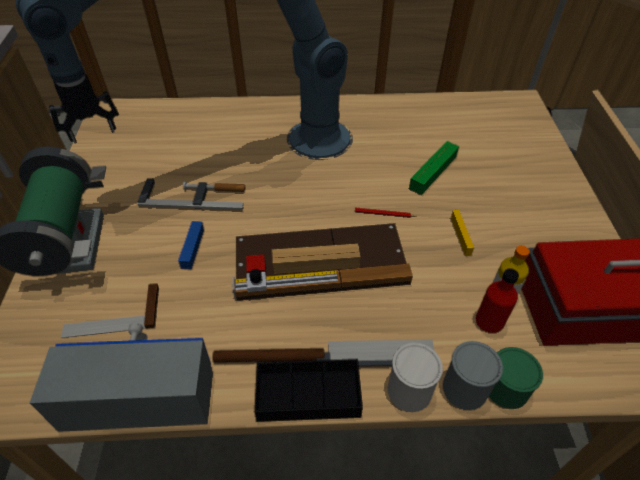

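Top view: blank (323,212), stop knob (390,180), blue spacer (468,254). Look-alikes are the yellow thin bar (145,255), the green bar (147,376) and the blue box on the chest (500,95). I choose the blue bar right of the jig, and the pine piece on the bed. Close crop next.

```bash
cat > h.py <<'E'
import numpy as np,cv2
from bench import monitor,capture,camera_params
def cam(n,st=None):
    p=camera_params(n);f=240/np.tan(np.radians(p["fovy"]/2))
    if n=="wrist":
        T=np.eye(4);T[:3,:3]=st["eef_rot"];T[:3,3]=st["position"];T=T@p["hand_eye"]
        return p,f,T[:3,:3],T[:3,3]
    return p,f,np.array(p["attitude"]),np.array(p["xyz"])
def pix2w(n,uv,z,st=None):
    p,f,R,t=cam(n,st);d=(np.array(uv,float)-[p["cx"],p["cy"]])/f
    s=d.copy()
    for _ in range(20): s=d/(1+p["k1"]*(s@s))
    r=R@np.array([s[0],s[1],1]);return t+r*(z-t[2])/r[2]
def w2pix(n,X,st=None):
    p,f,R,t=cam(n,st);c=R.T@(np.array(X,float)-t);s=c[:2]/c[2]
    return s*(1+p["k1"]*(s@s))*f+[p["cx"],p["cy"]]
def ik_note(): pass
E
python3 - <<'E'
import cv2
a=cv2.imread("pics/top0.png")[165:300,212:492]
cv2.imwrite("pics/c1.png",cv2.resize(a,None,fx=2.85,fy=4,interpolation=cv2.INTER_CUBIC) if 0 else cv2.resize(a,(784,378),interpolation=cv2.INTER_CUBIC))
E
```

```text
(no output)
```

View pics/c1.png

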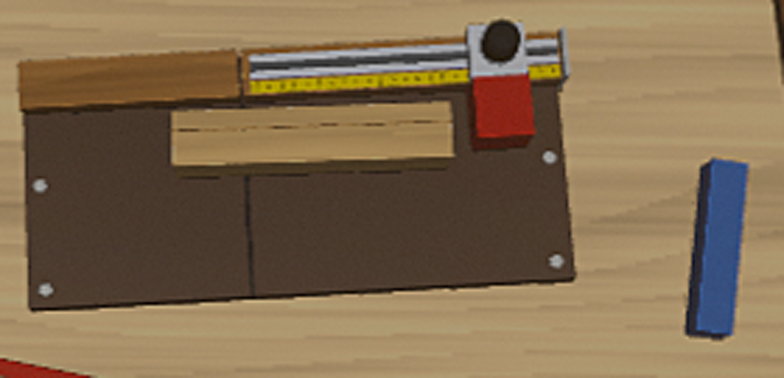

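```bash
python3 - <<'E'
from h import *
def P(c,z): return pix2w("top",np.array(c)/2.8+[212,165],z)
N=dict(bedFL=(31,307,18),bedFR=(574,279,18),fenL=(24,109,38),fenR=(565,78,38),knob=(501,40,88.5),
 bBL=(171,110,63),bBR=(451,101,63),bFR=(455,156,63),bFL=(172,165,63),s1=(711,159,35),s2=(747,163,35),s3=(732,337,35),s4=(697,332,35),
 redFL=(477,147,63.5),redFR=(533,136,63.5),redBL=(474,78,63.5))
W={k:P(v[:2],v[2]) for k,v in N.items()}
for k,v in W.items(): print(k,v.round(1))
for a,b in (("bedFL","bedFR"),("fenL","fenR"),("bBL","bBR"),("bFL","bFR"),("bBL","bFL"),("s1","s4"),("s2","s3"),("s1","s2")):
    d=W[b]-W[a]; print(a,b,np.linalg.norm(d).round(1),np.degrees(np.arctan2(d[1],d[0])).round(2))
E
```

```text
bedFL [405.4 189.7  18. ]
bedFR [ 434.8 -244.4   18. ]
fenL [563.1 199.4  38. ]
fenR [ 595.7 -236.7   38. ]
knob [ 611.4 -177.7   88.5]
bBL [557.7  79.1  63. ]
bBR [ 568.5 -141.3   63. ]
bFR [ 524.2 -144.2   63. ]
bFL [513.5  77.   63. ]
s1 [ 531.3 -353.7   35. ]
s2 [ 528.5 -382.7   35. ]
s3 [ 388.2 -365.    35. ]
s4 [ 391.7 -337.4   35. ]
redFL [ 531.5 -161.4   63.5]
redFR [ 541.1 -205.6   63.5]
redBL [ 587.4 -159.6   63.5]
bedFL bedFR 435.1 -86.13
fenL fenR 437.3 -85.72
bBL bBR 220.7 -87.2
bFL bFR 221.5 -87.23
bBL bFL 44.3 -177.34
s1 s4 140.5 173.35
s2 s3 141.4 172.81
s1 s2 29.2 -95.52
```

```bash
cat >> h.py <<'E'
YAW=4.1; F0=np.array([579.5,-17.5]); c,s_=np.cos(np.radians(YAW)),np.sin(np.radians(YAW))
RJ=np.array([[c,-s_],[s_,c]])
def J(x,y): return F0+RJ@[x,y]          # fence-line frame -> world (mm)
def toJ(p): return RJ.T@(np.array(p)[:2]-F0)
def yaw(st): return np.degrees(np.arctan2(st["eef_rot"][1,0],st["eef_rot"][0,0]))
def go(*ts):                              # targets (x,y,z,yawdeg): numbers for a row
    from scipy.spatial.transform import Rotation as Ro
    st=monitor.state();R=st["eef_rot"]
    print("t",round(st["clock"],2),"pos",st["position"].round(1),"jig",toJ(st["position"]).round(1),"yaw",yaw(st).round(2),
      "Fjig",(RJ.T@st["force"][:2]).round(1),st["force"][2].round(1),"w",round(st["gripper_width"]*85.4,1),"g",round(st["grip_force"],1))
    for t in ts:
        a=np.radians(t[3]);T=np.array([[np.cos(a),np.sin(a),0],[np.sin(a),-np.cos(a),0],[0,0,-1]])
        print(t[3],((R.T@(np.array(t[:3])-st["position"]))/1000).round(4),Ro.from_matrix(R.T@T).as_rotvec(degrees=True).round(2))
E
python3 - <<'E'
from h import *
k=J(20.4,-162);print(k)
go((330,-430,250,4.1),(*k,180,4.1))
E
```

```text
[ 611.43037795 -177.62685897]
t 0.1 pos [ 285.7 -582.9  247. ] jig [-333.4 -543. ] yaw 26.12 Fjig [-1.   0.1] 1.2 w 85.3 g 0.0
4.1 [ 0.1071 -0.1178 -0.0027] [-0.14  0.04 22.02]
4.1 [ 0.4709 -0.2203  0.0675] [-0.14  0.04 22.02]
```

>>> carry_out:
  motion: [0.036,-0.039,0,0,0,7,0.085,0.072,-0.079,0,0,0,14,0.085,0.107,-0.118,0,0,0,22,0.085,0.15,-0.13,0,0,0,22,0.075,0.47,-0.22,0.067,0,0,22,0.075,0.47,-0.22,0.067,0,0,22,0.075,0.47,-0.22,0.067,0,0,22,0.075,0.47,-0.22,0.067,0,0,22,0.075]
  newtons: 30

```text
clock: 0.9
position: [508.6, -270.4, 208.4]
eef_rot: [[0.997, 0.072, -0.0], [0.072, -0.997, 0.0], [-0.0, -0.0, -1.0]]
force: [0.1, -0.7, -0.3]
gripper_width: 0.878
grip_force: 0.0
```

```bash
python3 - <<'E'
from h import *
k=J(20.4,-162);go((*k,180,4.1),(*k,85,4.1))
E
```

```text
t 0.9 pos [ 508.6 -270.4  208.4] jig [ -88.8 -247.2] yaw 4.11 Fjig [ 0.  -0.7] -0.3 w 75.0 g 0.0
4.1 [ 0.1092 -0.0852  0.0284] [-0.    0.02  0.01]
4.1 [ 0.1093 -0.0852  0.1234] [-0.    0.02  0.01]
```

>>> carry_out:
  motion: [0.109,-0.085,0.028,0,0,0,0.075,0.109,-0.085,0.028,0,0,0,0.075,0.109,-0.085,0.028,0,0,0,0.075,0.109,-0.085,0.028,0,0,0,0.075]

```text
clock: 1.3
position: [614.0, -169.7, 179.0]
eef_rot: [[0.996, 0.084, 0.0], [0.084, -0.996, 0.007], [0.001, -0.006, -1.0]]
force: [-0.9, 0.5, 0.7]
gripper_width: 0.879
grip_force: 0.0
```

```bash
python3 - <<'E'
from h import *
k=J(20.4,-162);go((*k,82,4.1))
st=monitor.state();im=capture("wrist");cv2.imwrite("pics/w1.png",im[:,:,::-1])
print(w2pix("wrist",[*k,88.5],st),w2pix("wrist",[*J(-25,-140),63.5],st))
E
```

```text
t 1.3 pos [ 614.  -169.7  179. ] jig [  23.5 -154.3] yaw 4.81 Fjig [-0.9  0.6] 0.7 w 75.1 g 0.0
4.1 [-0.0033  0.0083  0.097 ] [-0.37 -0.04  0.71]
[327.95612934 252.98907177] [298.20004037 296.37107976]
```

View pics/w1.png

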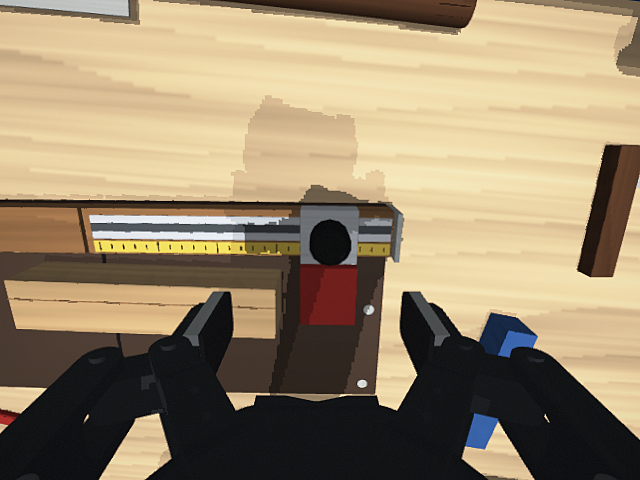

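Knob at (330,242), about 11 px above the prediction; the arm was possibly still settling. I'll repeat this at rest, by blob centroid.

```bash
python3 - <<'E'
from h import *
st=monitor.state();im=capture("wrist")
go((*J(20.4,-162),82,4.1))
def blob(m,seed):
    n,l,s,c=cv2.connectedComponentsWithStats(m.astype('uint8'));i=np.argmin([np.hypot(*(q-seed))if s[j,4]>300 and j else 1e9 for j,q in enumerate(c)]);return c[i],s[i]
g=im.max(2)<40;ck,sk=blob(g[:300],np.array([330,245]))
print(ck,sk,toJ(pix2w("wrist",ck,88.5,st)), "red")
i=im.astype(int);r=(i[...,0]>110)&(i[...,1]<50);cr,sr=blob(r,np.array([330,290]));print(cr,sr)
for uv in((sr[0],sr[1]+sr[3]),(sr[0]+sr[2],sr[1]+sr[3])):print(toJ(pix2w("wrist",uv,63.5,st)))
E
```

```text
t 1.4 pos [ 610.5 -177.3  179.8] jig [  19.5 -161.6] yaw 4.33 Fjig [-0.3 -0.2] 0.5 w 75.3 g 0.0
4.1 [0.0011 0.0005 0.0978] [-0.07  0.12  0.23]
[323.57476636 238.68891856] [ 304  216   41   46 1498] [  27.87811816 -163.0849707 ] red
[332.39337748 291.41258278] [ 307  266   44   55 1510]
[ -49.91108925 -151.13688436]
[ -49.56148687 -187.12535553]
```

The knob blob includes its far side; the fit with y=-162, x=20 (mid fence) holds. Descend and grip.

>>> carry_out:
  motion: [0.001,0.0005,0.049,0,0,0,0.075,0.001,0.0005,0.097,0,0,0,0.075,0.001,0.0005,0.097,0,0,0,0.075,0.001,0.0005,0.097,0,0,0,0.02,0.001,0.0005,0.097,0,0,0,0.02,0.001,0.0005,0.097,0,0,0,0.02,0.001,0.0005,0.097,0,0,0,0.02,0.001,0.0005,0.097,0,0,0,0.02]
  newtons: 30

```text
clock: 2.2
position: [613.9, -180.3, 87.9]
eef_rot: [[0.997, 0.072, 0.006], [0.072, -0.997, -0.001], [0.006, 0.002, -1.0]]
force: [-1.4, 1.2, 6.4]
gripper_width: 0.333
grip_force: 29.4
```

```bash
python3 - <<'E'
from h import *
p=monitor.state()["position"];q=toJ(p);go((*J(q[0],-190),p[2],4.1),(*J(q[0],-199),p[2],4.1))
E
```

```text
t 2.2 pos [ 613.9 -180.3   87.9] jig [  22.7 -164.8] yaw 4.12 Fjig [-1.3  1.3] 6.4 w 28.4 g 29.4
4.1 [-0.      0.0252  0.    ] [ 0.1  -0.32  0.02]
4.1 [-0.      0.0342  0.0001] [ 0.1  -0.32  0.02]
```

>>> carry_out:
  motion: [0,0.007,0,0,0,0,0.02,0,0.014,0,0,0,0,0.02,0,0.021,0,0,0,0,0.02,0,0.026,0,0,0,0,0.02,0,0.03,0,0,0,0,0.02,0,0.03,0,0,0,0,0.02]

```text
clock: 2.8
position: [616.1, -209.8, 88.0]
eef_rot: [[0.997, 0.072, 0.005], [0.072, -0.997, -0.001], [0.005, 0.001, -1.0]]
force: [-0.3, 1.3, 7.5]
gripper_width: 0.334
grip_force: 29.5
```

```bash
python3 - <<'E'
from h import *
go()
E
```

```text
t 2.8 pos [ 616.1 -209.8   88. ] jig [  22.7 -194.4] yaw 4.11 Fjig [-0.2  1.4] 7.5 w 28.5 g 29.5
```

>>> carry_out:
  motion: [0,0.003,0,0,0,0,0.02,0,0.006,0,0,0,0,0.02,0,0.009,0,0,0,0,0.02,0,0.012,0,0,0,0,0.02,0,0.012,0,0,0,0,0.02]

```text
clock: 3.3
position: [616.3, -210.4, 87.8]
eef_rot: [[0.997, 0.078, -0.0], [0.078, -0.997, 0.013], [0.001, -0.013, -1.0]]
force: [-4.8, 14.0, 14.3]
gripper_width: 0.334
grip_force: 30.5
```

```bash
python3 - <<'E'
from h import *
go()
E
```

```text
t 3.3 pos [ 616.3 -210.4   87.8] jig [  22.9 -195.1] yaw 4.47 Fjig [-3.8 14.3] 14.3 w 28.6 g 30.5
```

>>> carry_out:
  motion: [0,-0.009,0,0,0,0,0.02,0,-0.011,0,0,0,0,0.05,0,-0.011,0,0,0,0,0.05,0,-0.011,0,0,0,0,0.05,0,-0.011,-0.04,0,0,0,0.06,0,-0.011,-0.09,0,0,0,0.085,-0.03,-0.011,-0.11,0,0,0,0.085,-0.03,-0.011,-0.11,0,0,0,0.085]

```text
clock: 4.1
position: [583.5, -216.2, 198.6]
eef_rot: [[0.998, 0.068, 0.005], [0.068, -0.998, -0.004], [0.005, 0.004, -1.0]]
force: [0.7, -0.7, -0.7]
gripper_width: 0.997
grip_force: 0.0
```

```bash
python3 - <<'E'
from h import *
st=monitor.state();im=capture("wrist")
a=im[130:400,100:500];cv2.imwrite("pics/w2.png",cv2.resize(a,None,fx=2,fy=2,interpolation=cv2.INTER_CUBIC)[:,:,::-1])
print(st["position"],st["eef_rot"].tolist())
sp=np.mean([[531.3,-353.7],[528.5,-382.7],[388.2,-365],[391.7,-337.4]],0)
u=np.array([np.cos(np.radians(-6.9)),np.sin(np.radians(-6.9))]);print(sp)
g=sp-25*u
go((*g,150,-6.9),(*g,21,-6.9))
E
```

```text
[ 583.49491475 -216.21833281  198.55958632] [[0.9976830399939551, 0.06784934303305606, 0.00500183550338777], [0.06786961239271763, -0.9976861793324716, -0.004000410308663375], [0.0047188369417190375, 0.004330614154837537, -0.9999794889691284]]
[ 459.925 -359.7  ]
t 4.15 pos [ 583.5 -215.3  196.1] jig [ -10.2 -197.5] yaw 3.93 Fjig [0.6 0.2] -0.5 w 84.8 g 0.0
-6.9 [-0.1578  0.1308  0.046 ] [ 0.13 -0.17 10.83]
-6.9 [-0.1582  0.1305  0.175 ] [ 0.13 -0.17 10.83]
```

View pics/w2.png

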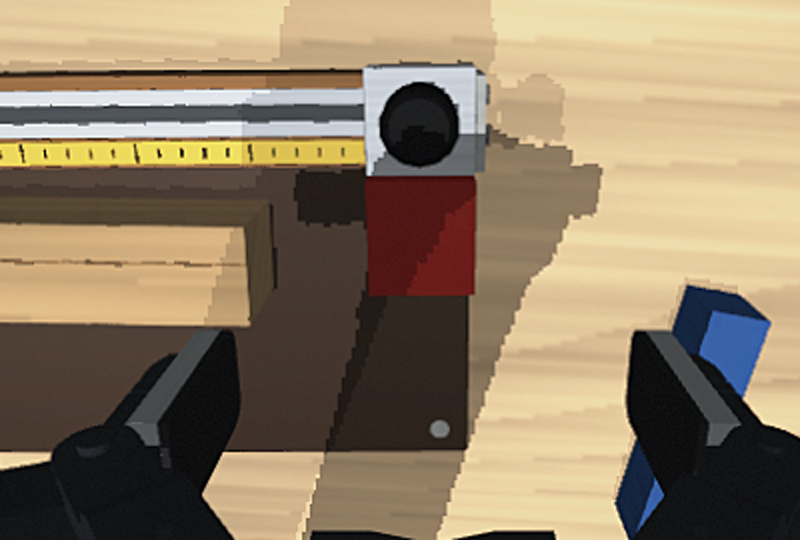

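The stop is home: saddle against the end plate at crop (487,120). Red block left front corner is at crop (369,295), blank right end at crop (250,326). On to the spacer.

>>> carry_out:
  motion: [-0.04,0.033,0,0,0,3,0.085,-0.08,0.066,0,0,0,6,0.085,-0.12,0.099,0.01,0,0,10.8,0.07,-0.158,0.131,0.04,0,0,10.8,0.06,-0.158,0.131,0.046,0,0,10.8,0.06,-0.158,0.131,0.046,0,0,10.8,0.06,-0.158,0.131,0.046,0,0,10.8,0.06]

```text
clock: 4.85
position: [436.7, -353.3, 147.0]
eef_rot: [[0.993, -0.115, -0.0], [-0.115, -0.993, 0.002], [-0.001, -0.002, -1.0]]
force: [0.2, -0.2, 1.1]
gripper_width: 0.702
grip_force: 0.0
```

```bash
python3 - <<'E'
from h import *
import numpy as np
s0=dict(position=np.array([583.5,-215.8,197.3]),eef_rot=np.array([[.9977,.0678,.005],[.0679,-.9977,-.004],[.0047,.0043,-1]]))
for c,z in (((369,295),63.5),((366,178),63.5),((475,294),63.5),((250,326),63),((245,226),63),((467,449),18)):
    w=pix2w("wrist",np.array(c)/2+[100,130],z,s0);print(c,w.round(1),toJ(w).round(1))
sp=np.array([459.9,-359.7]);u=np.array([np.cos(np.radians(-6.9)),np.sin(np.radians(-6.9))])
go((*(sp-25*u),21,-6.9))
st=monitor.state();im=capture("wrist")
i=im.astype(int);m=((i[...,2]>80)&(i[...,2]>1.6*i[...,0])).astype('uint8')
cv2.imwrite("pics/w3.png",im[:,:,::-1])
cs,_=cv2.findContours(m,0,2);C=max(cs,key=cv2.contourArea);print(cv2.boundingRect(C))
P=np.array([pix2w("wrist",q[0],35,st)[:2] for q in C]);r=cv2.minAreaRect(P.astype('float32'));print(r)
print("pred corners",[w2pix("wrist",[*v,35],st).round() for v in ([531.3,-353.7],[528.5,-382.7],[388.2,-365],[391.7,-337.4])])
E
```

```text
(369, 295) [ 542.7 -192.9   63.5] [ -49.2 -172.3]
(366, 178) [ 593.  -189.6   63.5] [   1.1 -172.7]
(475, 294) [ 546.1 -237.4   63.5] [ -49.  -216.9]
(250, 326) [ 524.8 -142.7   63. ] [ -63.5 -120.9]
(245, 226) [ 569.5 -141.1   63. ] [ -18.8 -122.5]
(467, 449) [ 438.2 -245.5   18. ] [-157.2 -217.3]
t 4.85 pos [ 436.7 -353.3  147. ] jig [-166.5 -324.7] yaw -6.61 Fjig [ 0.2 -0.2] 1.1 w 60.0 g 0.0
-6.9 [-0.0011  0.0038  0.126 ] [-0.13  0.04  0.29]
(300, 102, 45, 96)
((499.0956726074219, -364.4690856933594), (29.139074325561523, 63.77123260498047), 82.01302337646484)
pred corners [array([300., 104.]), array([344., 103.]), array([338., 296.]), array([302., 296.])]
```

View pics/w3.png

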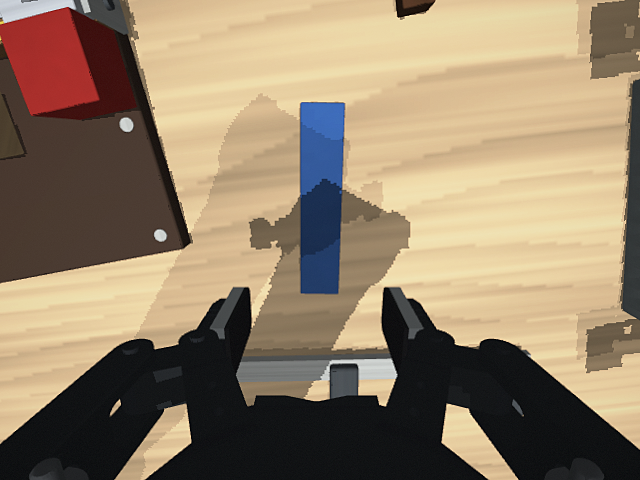

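Spacer corners match the prediction: (300,104),(344,103),(338,293),(302,293). Descend and grip.

>>> carry_out:
  motion: [0,0.003,0.05,0,0,0.3,0.06,-0.001,0.003,0.1,0,0,0.3,0.06,-0.001,0.003,0.124,0,0,0.3,0.06,-0.001,0.003,0.124,0,0,0.3,0.06,-0.001,0.003,0.124,0,0,0.3,0.015,-0.001,0.003,0.124,0,0,0.3,0.015,-0.001,0.003,0.124,0,0,0.3,0.015,-0.001,0.003,0.124,0,0,0.3,0.015]
  newtons: 40

```text
clock: 5.7
position: [437.0, -358.8, 26.8]
eef_rot: [[0.993, -0.121, 0.005], [-0.121, -0.993, -0.003], [0.006, 0.002, -1.0]]
force: [1.0, 1.2, 6.3]
gripper_width: 0.344
grip_force: 41.1
```

```bash
sed -i 's/F0=np.array(\[579.5,-17.5\])/F0=np.array([579.8,-15.0])/' h.py; python3 - <<'E'
from h import *
g=J(-150-25,-151)
go((437,-356,90,-6.9),(*g,90,4.1),(*g,42,4.1))
E
```

```text
t 5.7 pos [ 437.  -358.8   26.8] jig [-167.1 -332.7] yaw -6.95 Fjig [1.1 1.1] 6.3 w 29.4 g 41.1
-6.9 [ 0.0001 -0.0026 -0.0632] [ 0.13 -0.32 -0.05]
4.1 [-0.0423 -0.1766 -0.0639] [  0.16  -0.3  -11.05]
4.1 [-0.0425 -0.1768 -0.0159] [  0.16  -0.3  -11.05]
```

>>> carry_out:
  motion: [0,0,-0.04,0,0,0,0.015,-0.01,-0.02,-0.068,0,0,-2,0.015,-0.02,-0.06,-0.068,0,0,-5,0.015,-0.032,-0.105,-0.068,0,0,-8,0.015,-0.042,-0.15,-0.068,0,0,-11,0.015,-0.042,-0.177,-0.068,0,0,-11,0.015,-0.042,-0.177,-0.068,0,0,-11,0.015,-0.042,-0.177,-0.068,0,0,-11,0.015]

```text
clock: 6.5
position: [414.2, -176.8, 92.6]
eef_rot: [[0.997, 0.072, 0.001], [0.072, -0.997, -0.001], [0.001, 0.001, -1.0]]
force: [-0.3, -1.0, -1.3]
gripper_width: 0.342
grip_force: 40.2
```

```bash
python3 - <<'E'
from h import *
g=J(-150-25,-151)
go((*g,47,4.1),(*g,44,4.1))
cv2.imwrite("pics/t2.png",cv2.resize(capture("top")[150:310,210:470],None,fx=3,fy=3,interpolation=cv2.INTER_CUBIC)[:,:,::-1])
E
```

```text
t 6.5 pos [ 414.2 -176.8   92.6] jig [-176.8 -149.5] yaw 4.11 Fjig [-0.4 -1. ] -1.3 w 29.2 g 40.2
4.1 [0.0018 0.0014 0.0456] [ 0.05 -0.04  0.01]
4.1 [0.0017 0.0014 0.0486] [ 0.05 -0.04  0.01]
```

View pics/t2.png

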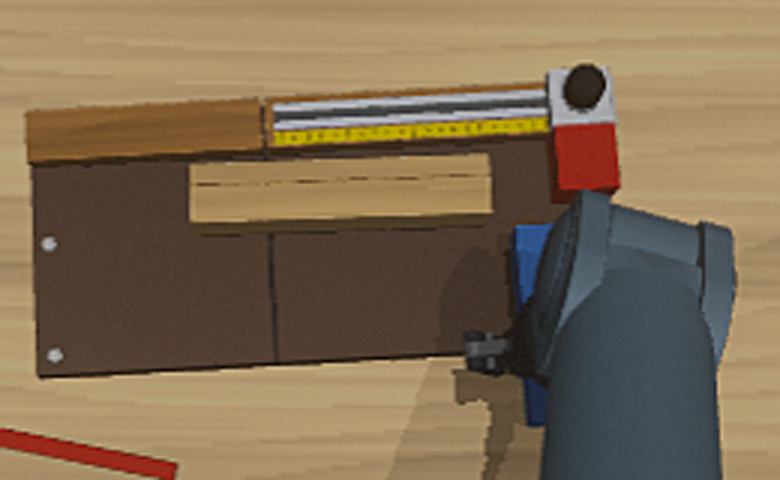

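The spacer's far-left corner (516,227) sits between the blank end (491,205) and the red block (553,190), short of both. Lower onto the bed.

>>> carry_out:
  motion: [0.002,0.001,0.025,0,0,0,0.015,0.002,0.001,0.041,0,0,0,0.015,0.002,0.001,0.044,0,0,0,0.015,0.002,0.001,0.046,0,0,0,0.015,0.002,0.001,0.048,0,0,0,0.015,0.002,0.001,0.049,0,0,0,0.015,0.002,0.001,0.049,0,0,0,0.015]

```text
clock: 7.25
position: [417.2, -179.0, 44.7]
eef_rot: [[0.998, 0.069, 0.002], [0.069, -0.998, -0.001], [0.002, 0.002, -1.0]]
force: [-1.5, -0.5, 4.7]
gripper_width: 0.348
grip_force: 40.9
```

```bash
python3 - <<'E'
from h import *
p=monitor.state()["position"]
go((*J(-95,-152),p[2],4.1))
st=monitor.state();im=capture("wrist");i=im.astype(int)
m=((i[...,2]>70)&(i[...,2]>1.6*i[...,0])).astype('uint8');cs,_=cv2.findContours(m,0,2);C=max(cs,key=cv2.contourArea);print(cv2.boundingRect(C))
P=np.array([toJ(pix2w("wrist",q[0],53,st)) for q in C]);print(P.min(0),P.max(0))
cv2.imwrite("pics/w4.png",im[:,:,::-1])
E
```

```text
t 7.25 pos [ 417.2 -179.    44.7] jig [-173.9 -151.9] yaw 3.96 Fjig [-1.6 -0.4] 4.7 w 29.7 g 40.9
4.1 [ 0.0789 -0.0001  0.0002] [ 0.09 -0.12 -0.14]
(268, 65, 93, 336)
[-210.46621471 -166.71893537] [ -79.72108938 -136.65332572]
```

View pics/w4.png

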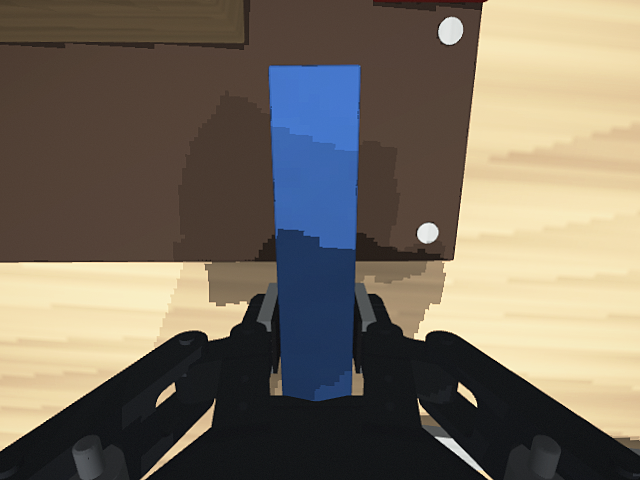

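The bar lies on the bed: far end at row 65 (jig x -80), y -167 to -137. That is inside the gap of -175 to -124. Slide it in.

>>> carry_out:
  motion: [0.02,0,0,0,0,0,0.015,0.04,0,0,0,0,0,0.015,0.058,0,0,0,0,0,0.015,0.07,0,0,0,0,0,0.015,0.075,0,0,0,0,0,0.015,0.079,0,0,0,0,0,0.015,0.082,0,0,0,0,0,0.015,0.085,0,0,0,0,0,0.015]

```text
clock: 8.1
position: [496.5, -173.0, 44.5]
eef_rot: [[0.998, 0.069, -0.01], [0.069, -0.998, -0.0], [-0.01, -0.0, -1.0]]
force: [-16.8, -0.4, 25.4]
gripper_width: 0.344
grip_force: 43.8
```

```bash
python3 - <<'E'
from h import *
go()
E
```

```text
t 8.1 pos [ 496.5 -173.    44.5] jig [ -94.3 -151.7] yaw 3.95 Fjig [-16.8   0.8] 25.4 w 29.4 g 43.8
```

>>> carry_out:
  motion: [-0.003,0,-0.002,0,0,0,0.015,-0.003,0.003,-0.003,0,0,0,0.015,-0.003,0.006,-0.003,0,0,0,0.015,-0.003,0.008,-0.003,0,0,0,0.015,-0.003,0.01,-0.003,0,0,0,0.015,-0.003,0.011,-0.003,0,0,0,0.015]

```text
clock: 8.7
position: [497.1, -181.3, 45.1]
eef_rot: [[0.997, 0.071, -0.004], [0.071, -0.997, 0.003], [-0.004, -0.003, -1.0]]
force: [-5.4, 5.2, 0.4]
gripper_width: 0.344
grip_force: 40.6
```

```bash
python3 - <<'E'
from h import *
go()
E
```

```text
t 8.7 pos [ 497.1 -181.3   45.1] jig [ -94.4 -159.9] yaw 4.09 Fjig [-5.   5.6] 0.4 w 29.3 g 40.6
```

>>> carry_out:
  motion: [-0.002,-0.003,0,0,0,0,0.015,-0.002,-0.003,0,0,0,0,0.045,-0.002,-0.003,0,0,0,0,0.045,-0.002,-0.003,0,0,0,0,0.045,-0.002,-0.003,-0.02,0,0,0,0.045,-0.002,-0.003,-0.06,0,0,0,0.06,-0.002,-0.003,-0.1,0,0,0,0.085,-0.002,-0.003,-0.1,0,0,0,0.085]
  newtons: 40

```text
clock: 9.5
position: [502.2, -182.1, 152.8]
eef_rot: [[0.997, 0.069, 0.014], [0.069, -0.998, -0.005], [0.014, 0.006, -1.0]]
force: [1.7, -0.4, 0.9]
gripper_width: 0.987
grip_force: 0.0
```

```bash
python3 - <<'E'
from h import *
print(monitor.state()["qpos"].round(2),toJ((541,-32.4)))
go((541,-32.4,145,2.8),(541,-32.4,145,92.8),(541,-32.4,145,-87.2))
st=monitor.state();im=capture("wrist");cv2.imwrite("pics/w5.png",im[:,:,::-1])
E
```

```text
[ 0.42  0.28 -0.17  1.96  0.06  0.89 -1.28] [-39.94475791 -14.58136878]
t 9.5 pos [ 502.2 -182.1  152.8] jig [ -89.4 -161.1] yaw 3.98 Fjig [ 1.7 -0.5] 0.9 w 84.3 g 0.0
2.8 [ 0.049  -0.1467  0.0077] [ 0.31 -0.8   1.18]
92.8 [ 0.049  -0.1467  0.0077] [  0.87  -0.38 -88.82]
-87.2 [ 0.049  -0.1467  0.0077] [-0.38 -0.87 91.18]
```

View pics/w5.png

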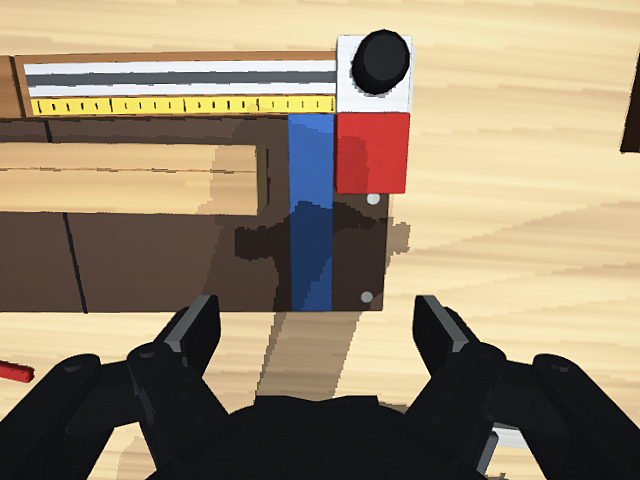

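The spacer stands against the fence and the red block: (290-333, 113), blue touching red along x=334. Now to the blank.

>>> carry_out:
  motion: [0.006,-0.018,0,0,0,-8.5,0.085,0.012,-0.037,0,0,0,-17,0.085,0.018,-0.055,0,0,0,-25.5,0.085,0.024,-0.073,0,0,0,-34,0.085,0.03,-0.092,0,0,0,-42.5,0.085,0.037,-0.11,0,0,0,-51,0.085,0.043,-0.128,0,0,0,-59.5,0.085,0.049,-0.147,0,0,0,-68,0.085]

```text
clock: 10.35
position: [534.6, -29.7, 144.9]
eef_rot: [[0.303, 0.953, -0.001], [0.953, -0.303, 0.0], [-0.0, -0.001, -1.0]]
force: [-0.2, 0.2, -0.8]
gripper_width: 0.996
grip_force: 0.0
```

```bash
python3 - <<'E'
from h import *
go((541,-32.4,145,92.8))
E
```

```text
t 10.35 pos [534.6 -29.7 144.9] jig [-46.1 -11.4] yaw 72.33 Fjig [-0.2  0.3] -0.8 w 85.1 g 0.0
92.8 [-0.0007  0.0069 -0.0001] [ -0.08  -0.   -20.47]
```

>>> carry_out:
  motion: [-0.001,0.006,0,0,0,-8.5,0.085,-0.001,0.006,0,0,0,-17,0.085,-0.001,0.006,0,0,0,-20.5,0.085,-0.001,0.006,0.03,0,0,-20.5,0.085,-0.001,0.006,0.06,0,0,-20.5,0.085,-0.001,0.006,0.085,0,0,-20.5,0.08,-0.001,0.006,0.085,0,0,-20.5,0.08,-0.001,0.006,0.085,0,0,-20.5,0.08]

```text
clock: 11.15
position: [539.7, -32.8, 60.3]
eef_rot: [[-0.044, 0.999, -0.002], [0.999, 0.044, 0.001], [0.001, -0.002, -1.0]]
force: [0.5, 0.6, 0.6]
gripper_width: 0.937
grip_force: 0.0
```

```bash
python3 - <<'E'
from h import *
go((541,-32.4,60,92.8))
E
```

```text
t 11.15 pos [539.7 -32.8  60.3] jig [-41.2 -14.9] yaw 92.51 Fjig [0.6 0.6] 0.6 w 80.0 g 0.0
92.8 [0.0004 0.0013 0.0003] [-0.11 -0.04 -0.29]
```

>>> carry_out:
  motion: [0,0.001,0,0,0,-0.3,0.03,0,0.001,0,0,0,-0.3,0.03,0,0.001,0,0,0,-0.3,0.03,0,0.001,0,0,0,-0.3,0.03,0,0.001,0,0,0,-0.3,0.03,0,0.001,0,0,0,-0.3,0.03]
  newtons: 60

```text
clock: 11.75
position: [543.3, -32.8, 62.9]
eef_rot: [[-0.049, 0.999, 0.004], [0.999, 0.049, -0.0], [-0.001, 0.004, -1.0]]
force: [0.1, -1.2, 6.6]
gripper_width: 0.51
grip_force: 64.4
```

```bash
python3 - <<'E'
from h import *
p=monitor.state()["position"]
go((*J(-22.5-3,-145+110+5),p[2],94.1))
E
```

```text
t 11.75 pos [543.3 -32.8  62.9] jig [-37.7 -15.2] yaw 92.81 Fjig [-0.  -1.2] 6.6 w 43.6 g 64.4
94.1 [-0.0146  0.0125  0.0001] [ 0.21  0.03 -1.29]
```

>>> carry_out:
  motion: [0,0.004,-0.002,0,0,-0.6,0.03,0,0.008,-0.002,0,0,-1.3,0.03,-0.003,0.012,-0.002,0,0,-1.3,0.03,-0.006,0.015,-0.002,0,0,-1.3,0.03,-0.01,0.018,-0.002,0,0,-1.3,0.03,-0.013,0.02,-0.002,0,0,-1.3,0.03,-0.013,0.02,-0.002,0,0,-1.3,0.03]

```text
clock: 12.45
position: [560.7, -42.9, 63.0]
eef_rot: [[-0.072, 0.997, -0.004], [0.997, 0.072, 0.002], [0.003, -0.004, -1.0]]
force: [-4.9, 3.8, 5.2]
gripper_width: 0.508
grip_force: 64.3
```

```bash
python3 - <<'E'
from h import *
p=monitor.state()["position"];print(monitor.state()["moment"])
go((*J(toJ(p)[0],-35),p[2],94.1))
E
```

```text
[ 0.764128    0.89079384 -0.14241053]
t 12.45 pos [560.7 -42.9  63. ] jig [-21.  -26.5] yaw 94.11 Fjig [-4.6  4.1] 5.2 w 43.4 g 64.3
94.1 [-0.0085 -0.     -0.    ] [-0.21 -0.16  0.01]
```

>>> carry_out:
  motion: [-0.003,0,0,0,0,0,0.03,-0.006,0,0,0,0,0,0.03,-0.009,0,0,0,0,0,0.03,-0.012,0.001,0,0,0,0,0.03,-0.014,0.002,0,0,0,0,0.03,-0.014,0.002,0,0,0,0,0.03]

```text
clock: 13.05
position: [561.6, -52.9, 63.1]
eef_rot: [[-0.073, 0.997, -0.008], [0.997, 0.073, 0.006], [0.007, -0.008, -1.0]]
force: [-9.2, 7.9, 11.0]
gripper_width: 0.509
grip_force: 64.9
```

```bash
python3 - <<'E'
from h import *
go()
print(monitor.state()["moment"])
cv2.imwrite("pics/t3.png",cv2.resize(capture("top")[155:285,205:465],None,fx=3,fy=3,interpolation=cv2.INTER_CUBIC)[:,:,::-1])
E
```

```text
t 13.05 pos [561.6 -52.9  63.1] jig [-20.9 -36.5] yaw 94.19 Fjig [-8.6  8.5] 11.0 w 43.5 g 64.9
[ 1.67845009  1.72816423 -0.39231452]
```

View pics/t3.png

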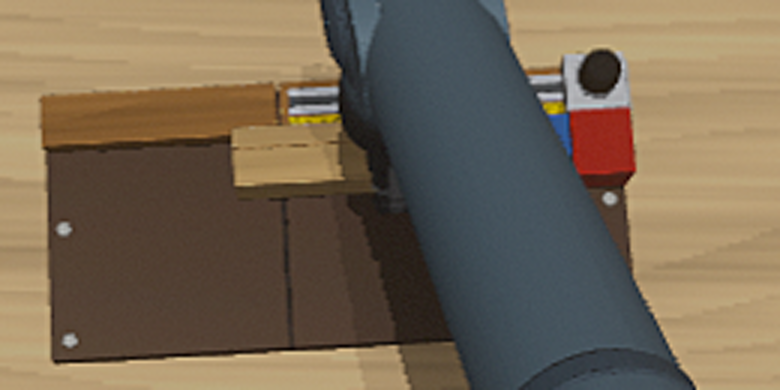

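Blank left-back corner is at (232,130), overlapping the fence edge line, and the blue spacer is nipped at (560,130) beside the red block. I'll press more firmly, then check the yaw numerically.

>>> carry_out:
  motion: [-0.002,0.002,0,0,0,0,0.03,-0.004,0.004,0,0,0,0,0.03,-0.005,0.005,0,0,0,0,0.03,-0.005,0.005,0,0,0,0,0.03,-0.005,0.005,0,0,0,0,0.03]

```text
clock: 13.6
position: [562.0, -53.0, 63.2]
eef_rot: [[-0.074, 0.997, -0.02], [0.997, 0.074, 0.01], [0.012, -0.019, -1.0]]
force: [-19.9, 15.0, 23.1]
gripper_width: 0.51
grip_force: 66.2
```

```bash
python3 - <<'E'
from h import *
go();st=monitor.state();print(st["moment"])
im=capture("wrist");cv2.imwrite("pics/w6.png",im[:,:,::-1])
print("expected px: blank back top L, front top L, blank y=-20 back/front, fence edge y=90,150; bed front y=90,150")
for X in [(0,74,63),(-45,74,63),(0,0,63),(-45,0,63),(0,90,38),(0,150,38),(-160,90,18),(-160,150,18)]:
    print(X,w2pix("wrist",[*J(*X[:2]),X[2]],st).round(0))
g=im.astype(int)
for v in range(60,260,25): print(v,[tuple(im[v,u]) for u in range(200,460,20)])
E
```

```text
t 13.6 pos [562.  -53.   63.2] jig [-20.5 -36.6] yaw 94.26 Fjig [-18.8  16.4] 23.1 w 43.5 g 66.2
[ 2.84612414  3.89925344 -0.627972  ]
expected px: blank back top L, front top L, blank y=-20 back/front, fence edge y=90,150; bed front y=90,150
(0, 74, 63) [382.  22.]
(-45, 74, 63) [249.  23.]
(0, 0, 63) [372. 235.]
(-45, 0, 63) [258. 234.]
(0, 90, 38) [374.  -1.]
(0, 150, 38) [ 381. -191.]
(-160, 90, 18) [25. 22.]
(-160, 150, 18) [  -2. -133.]
60 [(np.uint8(84), np.uint8(65), np.uint8(54)), (np.uint8(83), np.uint8(64), np.uint8(54)), (np.uint8(85), np.uint8(65), np.uint8(55)), (np.uint8(236), np.uint8(206), np.uint8(152)), (np.uint8(240), np.uint8(211), np.uint8(154)), (np.uint8(233), np.uint8(200), np.uint8(145)), (np.uint8(236), np.uint8(206), np.uint8(147)), (np.uint8(231), np.uint8(199), np.uint8(144)), (np.uint8(227), np.uint8(193), np.uint8(139)), (np.uint8(150), np.uint8(126), np.uint8(92)), (np.uint8(172), np.uint8(125), np.uint8(82)), (np.uint8(168), np.uint8(121), np.uint8(79)), (np.uint8(170), np.uint8(123), np.uint8(81))]
85 [(np.uint8(83), np.uint8(64), np.uint8(53)), (np
[... 3464 characters left out ...]
8(233)), (np.uint8(83), np.uint8(88), np.uint8(93)), (np.uint8(155), np.uint8(105), np.uint8(61))]
235 [(np.uint8(76), np.uint8(59), np.uint8(49)), (np.uint8(75), np.uint8(58), np.uint8(49)), (np.uint8(76), np.uint8(60), np.uint8(49)), (np.uint8(207), np.uint8(172), np.uint8(125)), (np.uint8(228), np.uint8(194), np.uint8(141)), (np.uint8(218), np.uint8(182), np.uint8(132)), (np.uint8(215), np.uint8(178), np.uint8(128)), (np.uint8(207), np.uint8(172), np.uint8(124)), (np.uint8(204), np.uint8(170), np.uint8(123)), (np.uint8(241), np.uint8(222), np.uint8(97)), (np.uint8(227), np.uint8(230), np.uint8(236)), (np.uint8(80), np.uint8(86), np.uint8(91)), (np.uint8(160), np.uint8(115), np.uint8(75))]
```

```bash
python3 - <<'E'
from h import *
st=monitor.state();im=cv2.imread("pics/w6.png")[:,:,::-1].astype(float)
def sub(row,lo,hi,th,up):
    r=row[lo:hi];k=np.where((r[:-1]<th)&(r[1:]>=th) if up else (r[:-1]>=th)&(r[1:]<th))[0]
    return None if len(k)==0 else lo+k[0]+(th-r[k[0]])/(r[k[0]+1]-r[k[0]])
def fit(name,ch,lo,hi,th,up,z,rows):
    P=[]
    for v in rows:
        u=sub(ch[v],lo,hi,th,up)
        if u is not None:P.append(toJ(pix2w("wrist",(u,v),z,st)))
    P=np.array(P)
    if len(P)<10: print(name,len(P));return
    for _ in range(3):
        k=np.polyfit(P[:,1],P[:,0],1);e=P[:,0]-np.polyval(k,P[:,1]);P=P[abs(e)<max(.4,2*e.std())]
    print(name,len(P),"angle",np.degrees(np.arctan(-k[0])).round(2),"x@y=0",k[1].round(2),"res",e.std().round(2),P[:,1].min().round(),P[:,1].max().round())
G=im[...,1];B=im[...,2]
fit("blank front",G,200,300,140,True,63,list(range(30,125))+list(range(150,225)))
fit("blank front2",G,200,300,140,True,63,range(60,225))
fit("slot",B,400,445,160,False,40,range(152,260))
fit("slot far",B,418,470,160,True,40,range(152,260))
fit("tape/alu",B,376,410,165,True,40,range(152,260))
fit("blank back",B,330,395,118,False,63,range(30,125))
E
```

```text
blank front 169 angle 0.13 x@y=0 -44.62 res 0.14 4.0 72.0
blank front2 165 angle 0.03 x@y=0 -44.66 res 0.14 4.0 63.0
slot 96 angle 0.13 x@y=0 19.72 res 0.24 -18.0 31.0
slot far 101 angle 0.31 x@y=0 26.85 res 0.12 -18.0 31.0
tape/alu 108 angle 0.15 x@y=0 13.31 res 0.05 -18.0 31.0
blank back 68 angle 0.13 x@y=0 -16.68 res 0.08 41.0 72.0
```

```bash
python3 - <<'E'
from h import *
p=monitor.state()["position"];go((*p,94.1))
E
```

```text
t 13.65 pos [562.  -53.   63.2] jig [-20.5 -36.6] yaw 94.25 Fjig [-17.7  15.4] 21.7 w 43.6 g 66.2
94.1 [0. 0. 0.] [-1.08 -0.66  0.16]
```

>>> carry_out:
  motion: [0,-0.001,0,-0.6,-0.3,0,0.03,0,-0.002,0,-1.2,-0.6,0,0.03,0,-0.002,0,-1.6,-0.8,0,0.03,0,-0.002,0,-1.6,-0.8,0,0.03,0,-0.002,0,-1.6,-0.8,0,0.03]

```text
clock: 14.15
position: [561.1, -53.0, 62.9]
eef_rot: [[-0.074, 0.997, 0.012], [0.997, 0.074, -0.001], [-0.002, 0.011, -1.0]]
force: [-15.3, 15.0, 19.2]
gripper_width: 0.509
grip_force: 66.0
```

```bash
python3 - <<'E'
from h import *
p=monitor.state()["position"];go((*p,94.1));print(monitor.state()["moment"])
E
```

```text
t 14.15 pos [561.1 -53.   62.9] jig [-21.4 -36.5] yaw 94.25 Fjig [-14.2  16. ] 19.2 w 43.4 g 66.0
94.1 [0. 0. 0.] [0.65 0.13 0.15]
[ 3.1304878   4.06804936 -0.44365195]
```

>>> carry_out:
  motion: [0,0,0,0.6,0.1,0,0.03,0,0,0,0.6,0.1,0,0.03,0,0,0,0.6,0.1,0,0.03,0,0,0,0.6,0.1,0,0.03,0,0,0,0.6,0.1,0,0.03]

```text
clock: 14.65
position: [561.4, -52.9, 62.9]
eef_rot: [[-0.074, 0.997, 0.002], [0.997, 0.074, -0.0], [-0.0, 0.002, -1.0]]
force: [-16.0, 13.9, 19.1]
gripper_width: 0.51
grip_force: 65.8
```

```bash
python3 - <<'E'
from h import *
p=monitor.state()["position"];go((*p,94.1));st=monitor.state();im=capture("wrist").astype(float)
P=[]
for v in list(range(30,120))+list(range(150,225)):
    r=im[v,200:300,1];k=np.where((r[:-1]<140)&(r[1:]>=140))[0]
    if len(k): P.append(toJ(pix2w("wrist",(200.5+k[0],v),63,st)))
P=np.array(P);k=np.polyfit(P[:,1],P[:,0],1);print(np.degrees(np.arctan(-k[0])),k[1])
t=capture("top").astype(int);m=((t[...,2]>70)&(t[...,2]>1.6*t[...,0])).astype('uint8');m[:165]=0
for c in cv2.findContours(m,0,2)[0]:
    if cv2.contourArea(c)>20:
        Q=np.array([toJ(pix2w("top",q[0],53)) for q in c]);print("blue",Q.min(0).round(1),Q.max(0).round(1))
s=capture("scene").astype(int);m=((s[...,2]>70)&(s[...,2]>1.6*s[...,0])).astype('uint8');m[300:]=0
for c in cv2.findContours(m,0,2)[0]:
    if cv2.contourArea(c)>20:
        Q=np.array([toJ(pix2w("scene",q[0],53)) for q in c]);print("blue scene",Q.min(0).round(1),Q.max(0).round(1))
E
```

```text
t 14.65 pos [561.4 -52.9  62.9] jig [-21.1 -36.5] yaw 94.25 Fjig [-14.9  15. ] 19.1 w 43.5 g 65.8
94.1 [0. 0. 0.] [0.12 0.02 0.15]
0.1836462670270416 -44.954698557943146
blue [ -45.4 -175. ] [  -0.8 -154.4]
blue scene [-137.8 -172.7] [  -0.  -143.7]
```

```bash
python3 -c "
from bench import ticket
print(ticket.close_job())"
```

```text
the job is handed in; nothing more can be done
None
```

Job handed in with the stop home against the end plate, the blue spacer on the fence and nipped between stop and blank, and the blank flush along the fence, still gripped and pressed with about 15 N against each; the verdict was not shown.

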